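# Turn a wheelchair wheel until its tyre valve is at the top

## Robot

A 6-joint arm with a two-finger parallel gripper is mounted at the origin on a cart in front of the work surface, level with it; the furniture and walls round the work are solid. World frame = base frame: x ahead of the robot, y to its left, z up, the work surface at z = 0. Lengths are in mm, angles in rad, forces in N, time in s.
With the tool pointing down it reaches from about 275 to 825 mm from the base axis. Payload 4.9 kg.
Tool frame: the origin (TCP) lies at the very end of the fingers, on their centre line; the grasp point (between the pads) lies 19 mm behind it; z points along the fingers, y is the line along which they close (so a half turn about z gives the same grasp; the last joint's range is limited). The gripper opens to 85 mm and grips with 20 to 120 N. Pads are 22 mm wide; open, the fingers measure 114 mm over their backs; the gripper's body (76 mm by 85 mm) begins 54 mm behind the grasp point. The pads swing forward as they close: fully open they stand 13 mm farther back than shut.
Start: joints at [-1.316, 0.326, -0.193, 1.052, 0, 1.437], TCP at [208.506, -508.963, 231.281] pointing down, gripper open.
Joint ranges: [-2.65, 2.65], [-0.97, 1.79], [-1.3, 1.35], [-1.93, 2.1], [-1.47, 1.37], [-3.14, 3.14]. Speed limits (rad/s): [2.57, 2.57, 3.14, 3.14, 3.14, 3.14].

## Interface

Orientations are given as [roll, pitch, yaw] about the fixed x, y, z axes, in that order (R = Rz(yaw) Ry(pitch) Rx(roll)).
In Python, from bench import bot, solve_ik, imaging gives the robot as it stands. Calls block until the motion is done:
- bot.move_ptp(position, orientation): joint-space move of the TCP to a pose.
- bot.movel(position, rot=None, max_speed=150, threshold=None): straight line of the TCP; rot=None keeps the orientation; max_speed is the mean speed in mm/s. With threshold (N) it stops when the force on the tool has changed by that much, and returns True; else False.
- bot.move_j(angles): joint-space move.
- bot.grip(opening, effort=None): opening from 0.0 (shut) to 1.0 (fully open); effort is the grip in N (None keeps the last); returns when the fingers have stopped.
- bot.dwell(seconds).
- solve_ik(position, orientation): joint angles nearest the present ones, or None.
- bot.get_state(): the state.
- imaging.capture(name): name is "scene" or "top" or "wrist"; returns the picture (400x640x3 uint8, blue, green, red); there is no depth.
- imaging.camera_model(name): a dict with "K" (3x3 intrinsics, pixels), "k1" (the pictures are not rectified: a ray, as slopes to the right and down, at radius r is drawn at 1 + k1 r^2 times it, then the intrinsics apply), "position" and "rotation" of the camera in the world. Camera axes: x right, y up, looking along -z (the intrinsics and any distortion apply to the point x, -y, -z); pixel columns grow to the right and rows downward; lengths in mm; the calibration is good to about 2 mm. A picture is of the moment at which its call begins: read the wrist's pose just before it. camera_model takes no time and is no camera call; for the wrist camera it gives the pose at the moment of the call.
A pose or a line that the arm cannot do raises bot.IKError and nothing moves.
- bot.sign_off(): hands the job in; it is judged then, once.
The state is a dict: "t": time; "qpos": joint angles; "joint_velocities": joint speeds; "effort": joint torques, N m; "tcp_pos": TCP position; "orientation": TCP orientation; "contact_force": force on the tool from outside, world axes, zero at the start; "wrist_torque": the same for the moment, N m; "opening": opening from 0.0 (shut) to 1.0 (fully open); "gripper_force": force on a finger pad.
Only numpy, scipy, OpenCV 4.12 (cv2) and the standard library are available. Lean on these libraries where they do the work, as an engineer would, in place of code of your own. Each camera call takes 0.05 s, during which the arm holds its last target. There are 200 camera calls.

## Task

The wheelchair wheel on the service stand needs its tyre valve brought to the very top, straight above the axle (twelve o'clock as seen from the front), so that the pump can be fitted. Turn it with your fingertips by gently pushing a spoke at a time, in at least two separate pushes with the fingers off the wheel in between, either way round, and leave it standing still with the valve at the top. Push on the spokes only, not on the tyre or the valve, and do not disturb the tape roll, the specimen cup or the oximeter beside the stand.

Things in the scene. Friction and masses are not known exactly. Their poses are not given: they have to be found in the camera images.
- stand: Dark steel service stand carrying the wheel, fixed to the worktop. Origin on the worktop under the wheel's centre; x points from its front to its back, y to the left seen from the front, z up. Foot plate 200 x 180 mm, 14 mm high (22 mm at the back), from x -85 to +115 mm; a raked post behind the wheel holds the axle. Nothing of the stand is in front of the wheel but the foot plate.
- axle (a point): Centre of the wheel, 135 mm above the worktop; stays put as the wheel turns. The wheel's plane leans back 45 degrees from vertical: in the stand's frame the axle points out of the front of the wheel along (-0.707, 0, 0.707), and uphill in the wheel's plane, to its top, is (0.707, 0, 0.707).
- wheel (a joint): Turn of the wheel in rad: 0 with the valve at the very top, growing as the valve goes over to the left (anticlockwise seen from the front, to the stand's +y); no stops, any multiple of 2 pi is valve at top. It stays where it is left, hardly coasts, and needs a steady 0.3 N m (about 5 N on a spoke 60 mm from the axle).
- spokes: Five round grey spokes, 12 mm thick, in the wheel's middle plane from the hub (38 mm across, 36 mm thick; axle end 24 mm in front of the plane) to the rim, 36, 108, 180, 252 and 324 degrees from the valve. Wide open between spokes; behind the plane 35 mm are free, save within 30 mm of the axle. Origin at the wheel's centre, turns with the wheel.
- tyre: Black rubber tyre with its grey rim, 250 mm outside diameter, 34 mm thick, inside radius 84 mm at the rim; fixed to the spokes and turning with them. Origin at the wheel's centre.
- valve: The tyre's valve: a short brass stem with a black cap, 10 mm thick, standing inward from the rim towards the hub, from 87 mm to 59 mm from the axle, in the wheel's middle plane. Origin at the wheel's centre; its own z axis points from the axle to the valve.
- valve_mid (a point): Middle of the valve stem, 72 mm from the axle.
- tape_silk: White roll of surgical tape lying flat, 57 x 56 x 25 mm, loose on the worktop at the left of the stand. Origin at the centre of its underside.
- specimen_cup: Clear specimen cup with an orange screw lid, 58 mm across and 66 mm high, loose on the worktop at the right of the stand. Origin at the centre of its underside.
- oximeter: White and grey finger-clip oximeter, 33 x 57 x 31 mm, loose on the worktop at the right front of the stand. Origin at the centre of its underside.

How it is judged:
By the outcome, as a careful person would: the job done as asked, in the order asked, and still so for the second after the job is handed in, with the robot touching nothing.
It also fails if it takes over 64 s, if anything falls off the work surface, if the arm or the gripper's body presses on something with over 40 N, if the wrist force passes 120 N, or if a joint passes its speed limit or range.

## Working session

There is one attempt and no reset: what is moved stays moved. The work goes in short steps, each a Python script; the robot and the scene stay as the last script left them, time stands still between calls to the robot, and variables do not carry over. Pictures are saved under pics/ and viewed, at most 10 in all, crops included, and the job is handed in when it is done.

```bash
mkdir -p pics; ls
python3 - <<'E'
from bench import bot, imaging
import cv2,numpy as np
for n in ("scene","top"):
    cv2.imwrite(f"pics/{n}0.png",imaging.capture(n)); m=imaging.camera_model(n); print(n,{k:np.round(v,3).tolist() for k,v in m.items()})
E
```

```text
pics
scene {'K': [[406.446, 0.0, 321.102], [0.0, 406.446, 198.735], [0.0, 0.0, 1.0]], 'k1': 0.001, 'position': [177.679, 778.771, 606.087], 'rotation': [1.073, 0.007, -2.683]}
top {'K': [[402.675, 0.0, 321.697], [0.0, 402.675, 204.184], [0.0, 0.0, 1.0]], 'k1': -0.054, 'position': [533.969, 19.899, 988.83], 'rotation': [0.05, -0.013, -1.545]}
```

View pics/scene0.png

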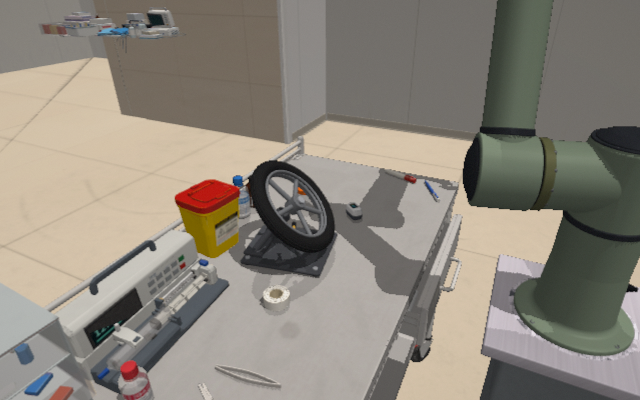

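View pics/top0.png

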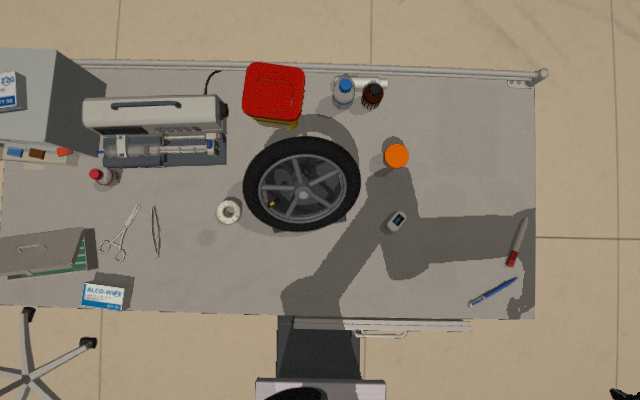

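The top view shows the wheel centre near (302,187) and the brass valve near (271,203), to the lower left. The tape is at (228,211), the cup at (396,156) and the oximeter at (396,222).

```bash
cat > h.py <<'E'
import numpy as np, cv2
from scipy.spatial.transform import Rotation as Ro
from bench import bot, solve_ik, imaging
def rays(m,px):
    px=np.atleast_2d(np.float64(px)); d=cv2.undistortPoints(px[:,None],m["K"],np.array([m["k1"],0,0,0.]))[:,0]
    R=np.array(m["rotation"]); R=R if R.shape==(3,3) else Ro.from_euler("xyz",R).as_matrix()
    v=np.c_[d[:,0],-d[:,1],-np.ones(len(d))]@R.T
    return np.array(m["position"]),v
def onplane(m,px,p0,n):
    o,v=rays(m,px); n=np.array(n,float); t=((np.array(p0)-o)@n)/(v@n); return o+t[:,None]*v
def proj(m,P):
    R=np.array(m["rotation"]); R=R if R.shape==(3,3) else Ro.from_euler("xyz",R).as_matrix()
    c=(np.atleast_2d(P)-np.array(m["position"]))@R; s=np.c_[c[:,0],-c[:,1]]/-c[:,2:]
    s=s*(1+m["k1"]*(s**2).sum(1))[:,None]; K=np.array(m["K"]); return s@K[:2,:2].T+K[:2,2]
E
python3 - <<'E'
from h import *
t=cv2.imread("pics/top0.png");s=cv2.imread("pics/scene0.png")
a=cv2.resize(t[125:245,230:430],None,fx=4,fy=4,interpolation=cv2.INTER_CUBIC)
b=cv2.resize(s[150:300,235:385],None,fx=4,fy=4,interpolation=cv2.INTER_CUBIC)
cv2.imwrite("pics/a.png",a);cv2.imwrite("pics/b.png",b[:,:600])
m=imaging.camera_model("top")
o,v=rays(m,[[320,200]]);print(v)
for n,p,z in(("hub",(302,187),140),("tape",(228,211),25),("cup",(396,156),66),("oxi",(396,222),31)):print(n,onplane(m,p,[0,0,z],[0,0,1]))
E
```

```text
[[ 0.06044281 -0.00750878 -0.99820639]]
hub [[611.89097849  52.27174333 140.        ]]
tape [[560.1720732  232.19277238  25.        ]]
cup [[ 696.76969535 -160.69065558   66.        ]]
oxi [[ 544.18153089 -170.01408798   31.        ]]
```

View pics/a.png

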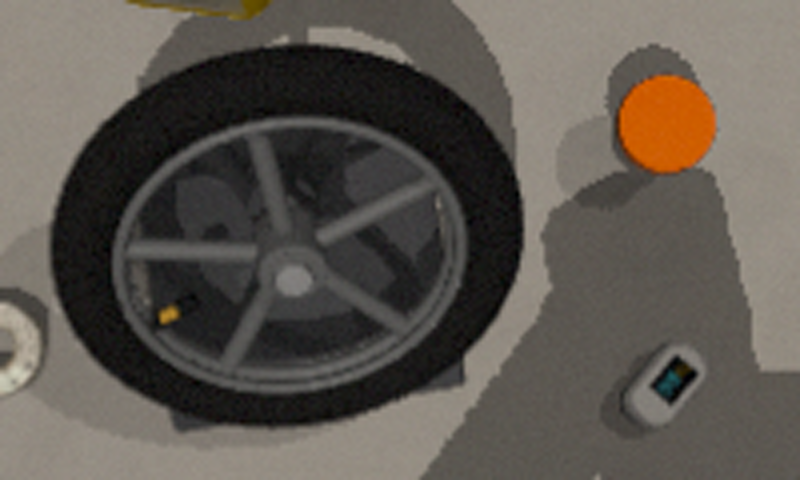

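View pics/b.png

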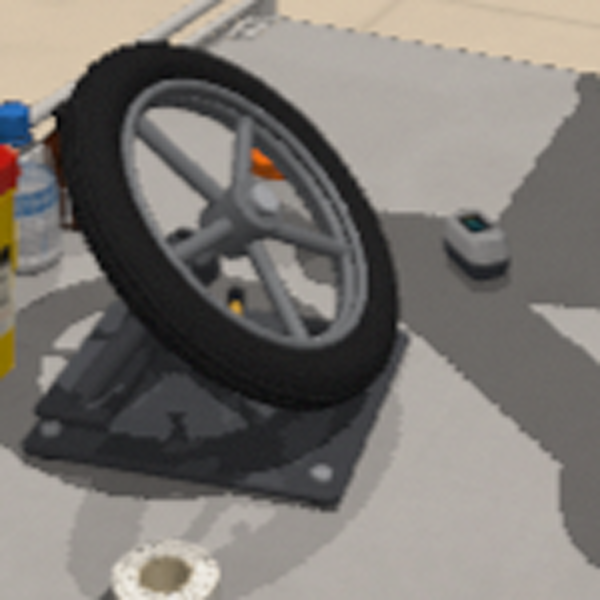

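Crop a shows the axle end at (293,281), the brass valve at (168,315), and the plate's front corners at about (175,430) and (465,383). Crop b shows the axle end at (265,195) and the front-left plate corner at (338,500).

Run:
```python
from h import *
T=imaging.camera_model("top");S=imaging.camera_model("scene")
A=lambda x,y:(230+x/4-.375,125+y/4-.375)
B=lambda x,y:(235+x/4-.375,150+y/4-.375)
o1,v1=rays(T,A(293,281));o2,v2=rays(S,B(265,195));v1=v1[0];v2=v2[0]
q=np.linalg.lstsq(np.c_[v1,-v2],o2-o1,rcond=None)[0];p1=o1+q[0]*v1;p2=o2+q[1]*v2;print("axle end",p1,p2)
fc=onplane(T,[A(175,430),A(465,383)],[0,0,14],[0,0,1]);print(fc,np.linalg.norm(fc[0]-fc[1]))
fs=onplane(S,[B(336,490),B(407,333),B(28,437)],[0,0,14],[0,0,1]);print(fs)
d=fc[0]-fc[1];yaw=np.arctan2(d[1],d[0])-np.pi/2
d=fs[0]-fs[1];print("yaw",yaw,np.arctan2(d[1],d[0])-np.pi/2)
for yw in (yaw,):
  x=np.array([np.cos(yw),np.sin(yw),0]);y=np.array([-np.sin(yw),np.cos(yw),0]);z=np.array([0,0,1.])
  n=(z-x)*.7071;up=(x+z)*.7071
  ax=(p1+p2)/2-24*n;print("axle",ax,"mid front corners->",fc.mean(0)+85*x)
  # rim ellipse from the tyre outline & valve, spokes onto the plane
  for c,m,P in(("top",T,[A(168,315),A(260,140),A(435,186),A(405,328),A(230,365),A(130,248)]),("sc",S,[B(236,305)])):
    w=onplane(m,P,ax,n)-ax;print(c,np.round(np.c_[np.hypot(w@y,w@up),np.degrees(np.arctan2(w@y,w@up))],1).tolist())
```

```text
axle end [594.40244932  49.53651265 151.79753234] [594.17430637  49.4190821  151.77690246]
[[512.3632962  123.10199067  14.        ]
 [545.23602738 -51.35372615  14.        ]] 177.52581103813392
[[512.96540036 121.70220527  14.        ]
 [543.65582159 -44.42490371  14.        ]
 [702.03305364 157.39598406  14.        ]]
yaw 0.18624643751939973 0.1826809355161949
axle [610.9652953  52.6202328 134.8168174] mid front corners-> [612.32968958  51.61371477  14.        ]
top [[77.0, 113.1], [75.0, 3.4], [85.7, -70.6], [88.1, -140.2], [86.4, 149.4], [83.9, 76.3]]
sc [[69.8, 113.5]]
```

```bash
cat >> h.py <<'E'
yw=0.185; AX=np.array([611.2,52.3,135.])
X=np.array([np.cos(yw),np.sin(yw),0]);Y=np.array([-np.sin(yw),np.cos(yw),0]);Z=np.array([0,0,1.])
N=(Z-X)/2**.5;UP=(X+Z)/2**.5
def pose(phi,h,s,off=17,r=60):
    """h: TCP height in front of the wheel plane; s: sign of tool x along the tangent"""
    a=np.radians(phi);e=np.cos(a)*UP+np.sin(a)*Y;t=-np.sin(a)*UP+np.cos(a)*Y
    x=s*t;R=np.c_[x,np.cross(-N,x),-N]
    return AX+r*e+off*t+h*N, Ro.from_matrix(R).as_euler("xyz")
E
python3 - <<'E'
from h import *
print(bot.get_state()["t"])
for s in(1,-1):
  for h in(150,45,-16):
    for phi in (30,0,-30,-60,-90,-115):
      q=solve_ik(*pose(phi,h,s));print(s,h,phi,None if q is None else np.round(q,2).tolist())
E
```

```text
0.1
1 150 30 [-0.1, -0.19, -0.99, 0.01, 0.2, 0.84]
1 150 0 [-0.17, -0.18, -0.94, 0.05, 0.25, 1.32]
1 150 -30 [-0.26, -0.16, -0.92, 0.07, 0.31, 1.77]
1 150 -60 [-0.35, -0.15, -0.94, 0.07, 0.37, 2.22]
1 150 -90 [-0.42, -0.14, -0.99, 0.04, 0.42, 2.68]
1 150 -115 [-0.47, -0.15, -1.05, -0.01, 0.44, 3.08]
1 45 30 [-0.04, 0.11, -0.97, -0.28, 0.16, 0.88]
1 45 0 [-0.1, 0.11, -0.92, -0.22, 0.2, 1.36]
1 45 -30 [-0.18, 0.11, -0.91, -0.2, 0.25, 1.83]
1 45 -60 [-0.25, 0.13, -0.93, -0.22, 0.31, 2.3]
1 45 -90 [-0.31, 0.15, -0.98, -0.27, 0.35, 2.77]
1 45 -115 [-0.34, 0.16, -1.04, -0.34, 0.36, -3.1]
1 -16 30 [-0.02, 0.27, -0.92, -0.4, 0.15, 0.9]
1 -16 0 [-0.08, 0.27, -0.88, -0.34, 0.18, 1.38]
1 -16 -30 [-0.15, 0.27, -0.86, -0.32, 0.23, 1.86]
1 -16 -60 [-0.21, 0.29, -0.88, -0.34, 0.28, 2.33]
1 -16 -90 [-0.27, 0.31, -0.93, -0.4, 0.31, 2.81]
1 -16 -115 [-0.29, 0.33, -0.99, -0.48, 0.33, -3.05]
-1 150 30 [-0.1, -0.19, -0.99, 0.01, 0.2, -2.3]
-1 150 0 [-0.17, -0.18, -0.94, 0.05, 0.25, -1.83]
-1 150 -30 [-0.26, -0.16, -0.92, 0.07, 0.31, -1.37]
-1 150 -60 [-0.35, -0.15, -0.94, 0.07, 0.37, -0.92]
-1 150 -90 [-0.42, -0.14, -0.99, 0.04, 0.42, -0.46]
-1 150 -115 [-0.47, -0.15, -1.05, -0.01, 0.44, -0.06]
-1 45 30 [-0.04, 0.11, -0.97, -0.28, 0.16, -2.26]
-1 45 0 [-0.1, 0.11, -0.92, -0.22, 0.2, -1.78]
-1 45 -30 [-0.18, 0.11, -0.91, -0.2, 0.25, -1.31]
-1 45 -60 [-0.25, 0.13, -0.93, -0.22, 0.31, -0.84]
-1 45 -90 [-0.31, 0.15, -0.98, -0.27, 0.35, -0.37]
-1 45 -115 [-0.34, 0.16, -1.04, -0.34, 0.36, 0.05]
-1 -16 30 [-0.02, 0.27, -0.92, -0.4, 0.15, -2.24]
-1 -16 0 [-0.08, 0.27, -0.88, -0.34, 0.18, -1.76]
-1 -16 -30 [-0.15, 0.27, -0.86, -0.32, 0.23, -1.28]
-1 -16 -60 [-0.21, 0.29, -0.88, -0.34, 0.28, -0.81]
-1 -16 -90 [-0.27, 0.31, -0.93, -0.4, 0.31, -0.33]
-1 -16 -115 [-0.29, 0.33, -0.99, -0.48, 0.33, 0.09]
```

```bash
cat >> h.py <<'E'
def push(phi0,phi1,s=1,back=6,step=10,speed=70,final=None):
    p,o=pose(phi0,45,s)
    bot.move_ptp(p,o)
    if bot.movel(pose(phi0,-16,s)[0],threshold=15): 
        print("touched on entry",bot.get_state()["tcp_pos"]); bot.movel(p); return
    n=max(1,int(np.ceil((phi0-phi1)/step)))
    for f in np.linspace(phi0,phi1,n+1)[1:]:
        hit=bot.movel(*pose(f,-16,s),max_speed=speed,threshold=40)
        c=np.array(bot.get_state()["contact_force"]);print(round(f,1),hit,np.round([c@N,c@UP,c@Y],1))
        if hit: break
    bot.movel(*pose(f+back,-16,s)); bot.movel(pose(f+back,60,s)[0])
    print("t",bot.get_state()["t"])
E
python3 - <<'E'
from h import *
bot.grip(0.0)
bot.move_ptp(*pose(25,130,1))
print(bot.get_state()["t"])
push(25,-46)
cv2.imwrite("pics/top1.png",imaging.capture("top"));cv2.imwrite("pics/sc1.png",imaging.capture("scene"));cv2.imwrite("pics/wr1.png",imaging.capture("wrist"))
T=imaging.capture("top")
cv2.imwrite("pics/c1.png",np.hstack([cv2.resize(cv2.imread(f"pics/{f}.png")[y:y+120,x:x+120],(400,400),interpolation=cv2.INTER_CUBIC) for f,x,y in(("top1",240,125),("sc1",245,155))]))
E
```

```text
3.2583
16.1 False [ 0.7 -0.1 -0. ]
7.2 False [-0.3  0.4 -0.1]
-1.6 False [ 0.1 -0.6  2.3]
-10.5 False [ 0.2 -0.5  2.6]
-19.4 False [-0.3  0.2  1.6]
-28.2 False [-0.5  1.2  1.6]
-37.1 False [-1.6  1.   2.2]
-46.0 False [-1.1  1.   0.6]
t 7.6333
```

View pics/c1.png

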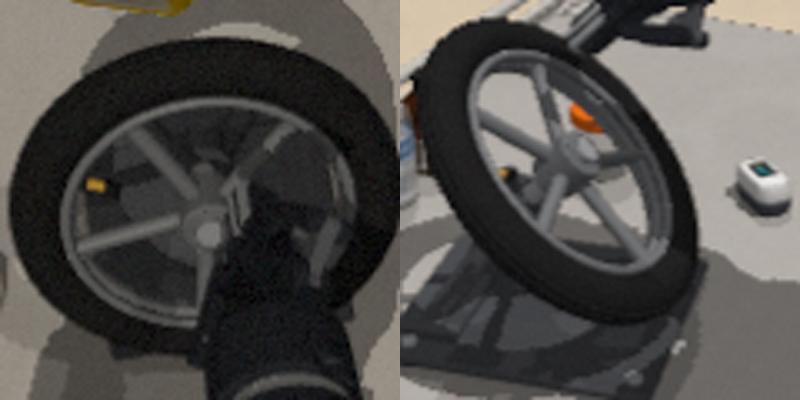

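The wheel has turned clockwise. In the left half of the crop (top view) the valve is now at (95,185), which is about (268.5,180.5) in the full image. Next I'll measure it with a brass colour mask and spoke rays.

```bash
cat >> h.py <<'E'
def valve(name,img=None):
    img=imaging.capture(name) if img is None else img; m=imaging.camera_model(name)
    hsv=cv2.cvtColor(img,cv2.COLOR_BGR2HSV); k=cv2.inRange(hsv,(14,90,60),(32,255,255))
    ys,xs=np.nonzero(k)
    if not len(xs): return None
    w=onplane(m,np.c_[xs,ys],AX,N)-AX; r=np.hypot(w@Y,w@UP); g=(r>58)&(r<86)
    if not g.any(): return None
    w=w[g].mean(0); return round(np.hypot(w@Y,w@UP),1),round(float(np.degrees(np.arctan2(w@Y,w@UP))),1),int(g.sum())
E
python3 - <<'E'
from h import *
for n in("top","scene"):
  for k in "01": 
    f={"top":"top","scene":"scene" if k=="0" else "sc"}[n]+k
    print(f,valve(n,cv2.imread(f"pics/{f}.png")))
E
```

```text
top0 (np.float64(76.6), 113.0, 20)
top1 (np.float64(74.4), 62.6, 22)
scene0 (np.float64(71.0), 113.7, 11)
sc1 (np.float64(67.9), 63.0, 6)
```

Run:
```python
from h import *
bot.move_ptp(*pose(-25,100,-1))
push(-25,-104,-1)
bot.movel(AX+250*N-60*Y)
T=imaging.capture("top");S=imaging.capture("scene");W=imaging.capture("wrist")
print(valve("top",T),valve("scene",S),valve("wrist",W),bot.get_state()["t"])
cv2.imwrite("pics/top2.png",T);cv2.imwrite("pics/sc2.png",S);cv2.imwrite("pics/wr2.png",W)
```

```text
-34.9 False [ 0.5 -0.3 -0.3]
-44.8 False [-0.5  0.6  0.8]
-54.6 False [1.7 1.8 2.1]
-64.5 False [1.5 1.9 1.3]
-74.4 False [ 1.3  1.2 -0.7]
-84.2 False [1.2 1.3 0.5]
-94.1 False [ 0.6  1.4 -1.5]
-104.0 False [ 0.6  1.9 -0.8]
t 15.0917
(np.float64(72.0), 4.4, 18) (np.float64(73.5), 5.7, 15) (np.float64(64.2), 8.2, 612) 16.6583
```

View pics/wr2.png

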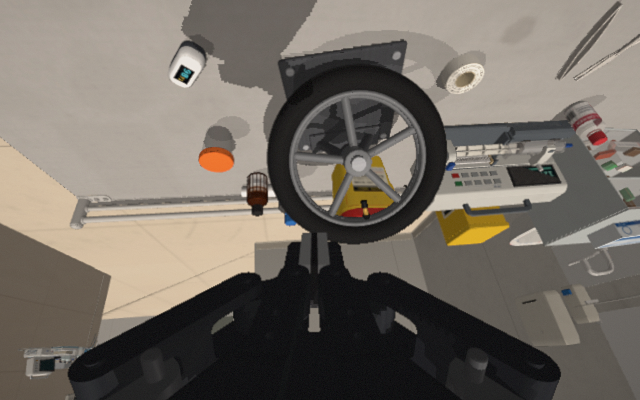

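The wrist view shows the valve at about (364,212) just left of the top, the hub at (358,163), and the tape, cup and oximeter undisturbed. The yellow bin behind spoils the wrist colour mask, but top, scene and kinematics all give about 4.6–5.5° left to go. I'll make a short third push.

Run:
```python
from h import *
bot.move_ptp(*pose(-88,100,-1))
push(-88,-108.8,-1,step=10,speed=40)
bot.movel(AX+250*N-60*Y)
T=imaging.capture("top");S=imaging.capture("scene");m=imaging.camera_model("wrist");W=imaging.capture("wrist")
print(valve("top",T),valve("scene",S),bot.get_state()["t"])
cv2.imwrite("pics/top3.png",T);cv2.imwrite("pics/sc3.png",S);cv2.imwrite("pics/wr3.png",W)
np.save("wm.npy",m,allow_pickle=True)
u,v=proj(m,AX)[0].astype(int)-75
print(u,v,proj(m,[AX,AX+24*N,AX+72*UP]));cv2.imwrite("pics/w3c.png",cv2.resize(W[max(v-10,0):v+140,u:u+150],(600,600),interpolation=cv2.INTER_CUBIC));print(max(v-10,0))
```

```text
-94.9 False [-0.4 -0.  -0.1]
-101.9 False [ 0.9  0.1 -0.3]
-108.8 False [ 1.4  3.7 -0.2]
t 20.1417
(np.float64(71.9), 1.4, 17) (np.float64(73.1), 3.0, 15) 21.7083
280 82 [[355.34795536 157.61586739]
 [357.96282876 160.35260353]
 [364.21132473 205.18452357]]
72
```

```bash
python3 -c "
import cv2;a=cv2.imread('pics/top3.png')[125:245,230:430];cv2.imwrite('pics/t3c.png',cv2.resize(a,None,fx=4,fy=4,interpolation=cv2.INTER_CUBIC))"
```

```text
(no output)
```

View pics/w3c.png

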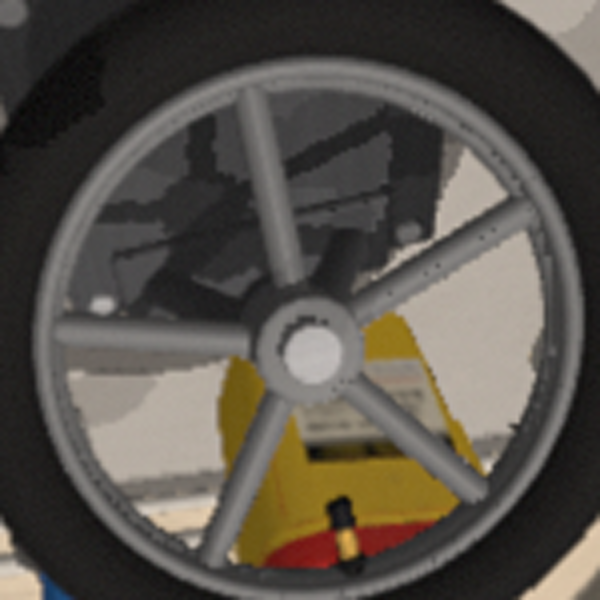

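View pics/t3c.png

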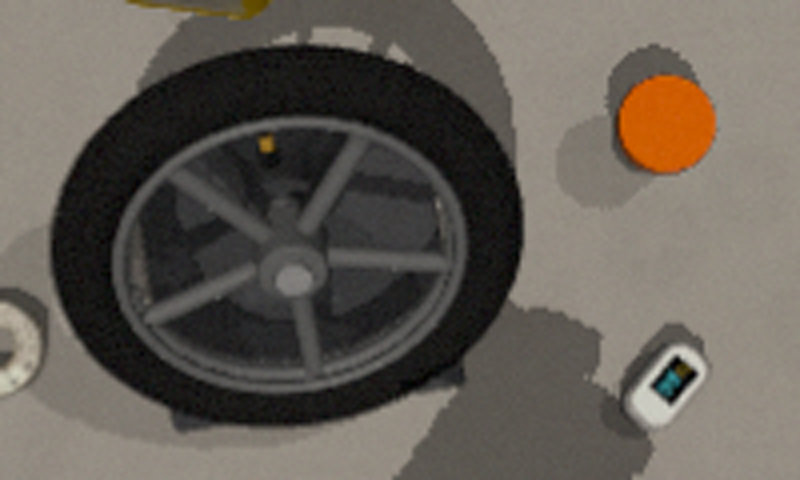

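The wrist crop shows the spoke tips at (250,92), (530,210), (478,493), (212,555) and (62,330), and the valve at (345,530). In the top crop the valve is at (267,145). Turning these into angles gives several independent readings.

Run:
```python
from h import *
m=np.load("wm.npy",allow_pickle=True).item()
T=imaging.camera_model("top")
def rep(m,P,ref):
    w=onplane(m,P,AX,N)-AX; xy=np.c_[w@UP,w@Y]
    a=np.degrees(np.arctan2(xy[:,1],xy[:,0]))-ref; a=(a+180)%360-180
    print(np.round(np.hypot(*xy.T),1),np.round(a,1),a.mean().round(2))
P=np.array([[345,530],[250,92],[530,210],[478,493],[212,555],[62,330]])/4.-.375+[280,72]
rep(m,P,[0,180,108,36,-36,-108])
P=np.array([[267,145],[313,372],[150,317],[176,176],[362,140],[445,262]])/4.-.375+[230,125]
rep(T,P,[0,180,108,36,-36,-108])
```

```text
[71.  86.1 88.6 85.8 83.9 84.5] [2.2 1.2 0.4 1.8 1.9 1.9] 1.55
[70.9 90.3 86.4 78.6 79.3 85.5] [1.5 0.6 2.3 3.4 0.7 1.5] 1.68
```

All readings agree that about 1.5° is left. I'll make one last small push.

Run:
```python
from h import *
bot.move_ptp(*pose(-90,100,-1))
push(-90,-110.3,-1,step=10,speed=40)
bot.movel(AX+250*N-60*Y)
print(valve("top"),valve("scene"),bot.get_state()["t"])
bot.sign_off()
```

```text
-96.8 False [-0.2  0.6 -0.6]
-103.5 False [-0.7 -0.6  0.2]
-110.3 False [1.  3.  0.4]
t 25.1667
(np.float64(72.2), -0.6, 17) (np.float64(73.9), 1.1, 15) 26.6833
the job is handed in; nothing more can be done
```

The valve is at twelve o'clock to within about 1° (the two cameras read -0.6° and +1.1°), after four separate pushes on one spoke, with the fingers off the wheel between pushes and at the end; the job was handed in at 26.7 s, and the pictures up to the last push showed the tape, cup and oximeter undisturbed.

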